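Put the sensor head away and close its carrying case

TASK

Put the sensor head that lies on the bench back in its case, upright and fully down in the one pocket cut to fit it, without dropping it. Then close the case's lid all the way without slamming it, and only after that swing the steel clasp up over the lid's edge until it is home. Leave everything else where it is.

Things in the scene. Friction and masses are not known exactly. Their poses are not given: they have to be found in the camera images.
- sensor: Sensor head to put away: plain aluminium block 60 (x) x 36 (y) x 30 (z) mm with a black grip fin on top, 36 (x) x 18 (y) mm, from z = 30 to z = 56 mm. Origin at the centre of its underside, z up. 0.18 kg. Either way round in its pocket is right. It starts on the bench to the right of the case.
- case: Grey carrying case fixed to the bench; base 112 (x, front to back) x 284 (y) x 45 (z) mm, walls 5 mm. Origin at the centre of its underside; its front (clasp side) faces its own -x, towards the robot. Inside, three grey foam blocks stand side by side along y (91 mm apart) in any order, their tops 38 mm above the bench. The closed lid's top is 85 mm above the bench.
- lid (a joint): Lid angle, rad: 0 shut, 1.57 upright, up to 1.9 leaning back. The lid is a tray-like cover 112 x 284 mm, 40 mm deep; its stiff hinge keeps it wherever it is left; closing takes about 3 to 5 N at its edge.
- lid_hinge (a point): Point on the lid's hinge line (parallel to the case's y), at the middle of the back rim, 45 mm above the bench; fixed to the case, same axes.
- lid_edge (a point): Middle of the lid's free edge, on its outer face; moves and turns with the lid. When shut it is 112 mm in front of (case -x) and 40 mm above lid_hinge. Its axes are the lid's: x from the free edge to the hinge, z out of the lid's outer face.
- clasp (a joint): Clasp angle, rad: 0 home (plate upright, hook over the lid's edge), grows as it leans out to the front (case -x), up to 0.9. A stiff pivot keeps it where it is left; a push of 1 to 3 N in case +x on the plate's front swings it home.
- clasp_hinge (a point): Pivot of the clasp, at the middle of the case's front, 30 mm above the bench and 8 mm in front of the case wall; fixed to the case, same axes.
- clasp_lip (a point): Top of the clasp plate, 72 mm from its pivot. The plate is steel, 40 mm wide (y), 4 mm thick, with a 28 mm hook pointing backwards 58 mm from the pivot. Moves with the clasp.
- foam_small: Foam block 100 (x) x 89 (y) x 33 mm with the sensor head's own pocket, a rectangle 64 (x) x 40 (y) mm, 25 mm deep. Origin at centre of its underside; axes as the case's.
- foam_small_hole0 (a point): Centre of the mouth of the sensor head's own pocket, level with the foam's top; the pocket's floor is 25 mm below.
- foam_large: Like foam_small but with a bigger pocket, 86 (x) x 66 (y) mm, which stays empty: it belongs to another unit.
- foam_round: Like foam_small but with a round pocket of 46 mm that holds the steel adapter.
- adapter: Steel round adapter already in its round pocket, 42 mm across, 52 mm tall with a narrower neck; origin at centre of its underside; stays there.
- probe: Bystander: steel cone-shaped sampling probe standing on the bench, 52 mm wide, 98 mm tall; origin at centre of its underside; to be left alone.
- tape: Bystander: white roll of tape lying flat, 80 mm across, 24 mm high; origin at centre of its underside; to be left alone.
- driver: Bystander: screwdriver lying on the bench; to be left alone.
- wrench: Bystander: wrench lying on the bench; to be left alone.
- jar: Bystander: clear jar, 60 mm across, 85 mm tall; origin at centre of its underside; to be left alone.
- meter: Bystander: black handheld meter lying flat, 150 x 72 x 26 mm; origin at centre of its underside; to be left alone.
Mind the look-alikes: they are no part of the job. There is more than one size of the sensor; the job needs the largest.

How it is judged:
By the outcome, as a careful person would: the job done as asked, in the order asked, and still so for the second after the job is handed in, with the robot touching nothing.
It also fails if it takes over 61 s, if anything falls off the work surface, if the arm or the gripper's body presses on something with over 40 N, if the wrist force passes 120 N, or if a joint passes its speed limit or range.

ROBOT

A 6-joint arm with a two-finger parallel gripper is mounted at the origin on the work surface. World frame = base frame: x ahead of the robot, y to its left, z up, the work surface at z = 0. Lengths are in mm, angles in rad, forces in N, time in s.
With the tool pointing down it reaches from about 350 to 975 mm from the base axis. Payload 7.1 kg.
Tool frame: the origin (TCP) lies midway between the tips of the shut fingers; the grasp point (between the pads) lies 19 mm behind it (ctrl.grip_depth is the distance from the TCP to the grasp point, in mm); z points along the fingers, x is the direction in which the jaws open and shut, and the axes are right-handed (so a half turn about z gives the same grasp; the last joint's range is limited). The gripper opens to 88 mm and grips with 3 to 60 N. Pads are 20 mm wide; open, the fingers measure 115 mm over their backs; the gripper's body (75 mm by 178 mm) begins 61 mm behind the grasp point.
Start: joints at [-1.238, 0.423, 1.63, -0, 1.089, -0.019], TCP at [215.384, -586.698, 222.675] pointing down, gripper open.
Joint ranges: [-3, 3], [-0.9, 2.11], [0.09, 2.58], [-1.31, 4.45], [0.11, 2.69], [-2.54, 2.54]. Speed limits (rad/s): [2.39, 2.39, 3.01, 3.14, 3.14, 3.14].

INTERFACE

Orientations are given as a rotation vector (axis times angle).
In Python, from rig import ctrl gives the robot as it stands.
- The arm moves only by the tool carry_out, never from a script. Its argument "steps" is a list of rows, each an object of numbers: "claw": the gripper's target within -1 to 1 (shut at 1, half-way at 0, fully open at -1); "tx", "ty", "tz": the shift along the tool's x, y, z in mm; "yaw": the turn about the tool's z in degrees. A call has 1 to 20 rows; each row is the pose to reach, as a shift and turn from the pose commanded when the call began, along the tool's axes at that moment; what a row does not reach only later rows make up. A row lasts 1/10 s, in which the tool goes at most 50 mm and 8.59 degrees, less where a joint would pass 70% of its speed; a pose out of reach is approached as far as the arm can. A call with a gripper value outside its range is refused whole. The fingers move at their own pace and stop on an object; "newtons" is the grip in N (left out, the last holds). Time passes only in rows, so rows that repeat a pose let the fingers close. It gives the time, the measured TCP pose, the force and the opening at its end, in the units of the state.
- ctrl.get_state(): the state, without advancing time (a new reading comes with each control period).
- ctrl.camera(name): name is "scene" or "top" or "wrist"; returns a dict with "pixels" (420x560x3 uint8, blue, green, red), "depth" (420x560 float32, mm along the optical axis (not along the pixel's ray), 0 where there is no reading), "mtx" (3x3 intrinsics, pixels), "world_to_cam" (4x4, takes a point from world to camera coordinates); the wrist camera has in their place "mount" (4x4, takes a point from camera to tool coordinates, whose origin is the TCP and whose axes are the tool frame's). Camera axes: x right, y down, z forward; pixel columns grow to the right and rows downward; lengths in mm; the calibration is good to about 2 mm. A picture is of the moment at which its call begins: read the wrist's pose just before it.
- ctrl.hand_in(): hands the job in, once; it reports no verdict.
The state is a dict: "t": time; "qpos": joint angles; "qvel": joint speeds; "joint_torque": joint torques, N m; "eef_pos": TCP position; "eef_rot": TCP orientation; "force": force on the tool from outside, world axes, zero at the start; "wrist_torque": the same for the moment, N m; "finger_gap": opening from 0.0 (shut) to 1.0 (fully open).
Only numpy, scipy, OpenCV 4.12 (cv2) and the standard library are available. Lean on these libraries where they do the work, as an engineer would, in place of code of your own. Each camera call takes 0.05 s, during which the arm holds its last target. There are 200 camera calls.

## Working session

There is one attempt and no reset: what is moved stays moved. The work goes in short steps, Python scripts to look and compute and a tool call to move; the robot and the scene stay as the last step left them, time stands still between calls to the robot, and variables do not carry over. Pictures are saved under pics/ and viewed, about 8 in all and at most 12, crops included, and the job is handed in when it is done.

Besides the shell and the picture viewer there is one more tool, called after ">>>" as name([rows], argument=value, ...), one row to a line, values as JSON. carry_out: Moves the arm, as the interface text tells. Its arguments: {"type":"object","properties":{"steps":{"type":"array"},"newtons":{"type":"number"}},"required":["steps"]}

```bash
mkdir -p pics; ls
python3 - <<'E'
from rig import ctrl
import cv2,numpy as np
print(ctrl.get_state())
for n in("top","scene"):
    c=ctrl.camera(n); cv2.imwrite(f"pics/{n}0.png",c["pixels"]); np.savez(f"{n}0.npz",**{k:v for k,v in c.items()})
    print(n,c["mtx"].tolist(),np.round(c["world_to_cam"],3).tolist(),(c["depth"]>0).mean())
E
```

```text
pics
{'t': 0.0, 'qpos': array([-1.23798617e+00,  4.23808743e-01,  1.63070543e+00, -3.01676375e-05,
        1.08862244e+00, -1.90257489e-02]), 'qvel': array([ 0.00051068, -0.00011036,  0.00125421, -0.00056021, -0.00027892,
       -0.00039138]), 'joint_torque': array([ 7.04913364e-04, -5.44628692e+01, -2.73662835e+01,  6.43215654e-02,
        2.27638136e-02, -1.18014482e-04]), 'eef_pos': array([ 215.20263291, -586.17126618,  221.91568916]), 'eef_rot': array([-2.57522080e+00,  1.79785185e+00,  1.98591995e-03]), 'force': array([-0.11973065, -0.25382698,  0.24704639]), 'wrist_torque': array([-0.00993232, -0.00799338, -0.01918646]), 'finger_gap': 1.0028961231300433}
top [[497.0038430690828, 0.0, 275.6477498217432], [0.0, 497.0038430690828, 204.22113394843353], [0.0, 0.0, 1.0]] [[0.003, -1.0, -0.022, -25.017], [-0.999, -0.002, -0.041, 538.836], [0.041, 0.022, -0.999, 1247.757], [0.0, 0.0, 0.0, 1.0]] 0.9961522108843538
scene [[525.919301427736, 0.0, 282.5595782249074], [0.0, 525.919301427736, 212.8653543429692], [0.0, 0.0, 1.0]] [[0.968, 0.25, 0.01, -537.732], [0.157, -0.575, -0.803, -35.124], [-0.195, 0.779, -0.596, 1450.67], [0.0, 0.0, 0.0, 1.0]] 0.9958886054421768
```

View pics/top0.png

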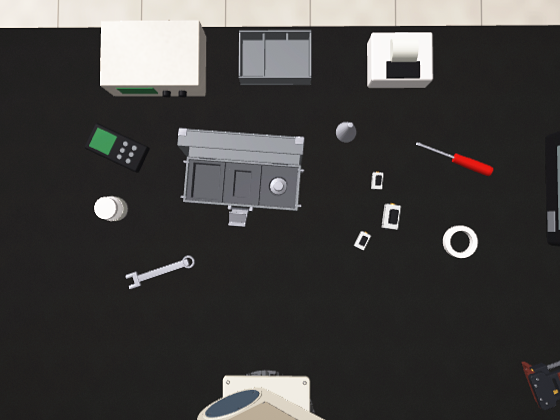

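View pics/scene0.png

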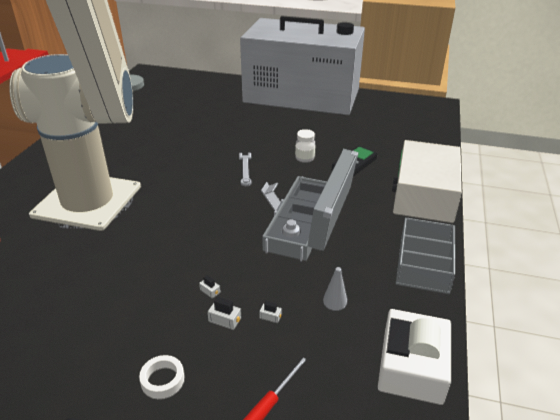

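The top view shows three look-alike sensor heads at (391,216), (377,181) and (362,240). The one at (391,216) is the largest. The open case is centred near (242,185), with the adapter pocket on the right. I'll measure next and make an enlarged crop to confirm.

```bash
cat > h.py <<'E'
import numpy as np,cv2
def cloud(c,T=None):
    K=c["mtx"];d=c["depth"];v,u=np.mgrid[:420,:560]
    P=np.stack([(u-K[0,2])*d/K[0,0],(v-K[1,2])*d/K[1,1],d],-1)
    M=np.linalg.inv(c["world_to_cam"]) if T is None else T
    return P@M[:3,:3].T+M[:3,3]
def rect(P):  # xy points -> centre,long,short,angle of long axis (deg)
    (c,s,a)=cv2.minAreaRect(P[:,:2].astype(np.float32))
    if s[0]<s[1]: s=s[::-1];a+=90
    return np.round(c,1),np.round(s,1),round((a+90)%180-90,1)
E
python3 - <<'E'
from h import *
c=dict(np.load("top0.npz"));W=cloud(c);im=c["pixels"]
s=dict(np.load("scene0.npz"));S=cloud(s)
for n,(u,v,r) in dict(big=(391,216,16),a=(377,181,12),b=(362,240,12)).items():
    P=W[v-r:v+r,u-r:u+r].reshape(-1,3);z=P[:,2]
    t=P[z>8]; print(n,"zmax",z.max().round(1),"all",rect(t))
    zt=np.percentile(z,99.5)
    f=t[t[:,2]>zt-6]; print("  fin",rect(f),len(f),f.mean(0).round(1))
    b=t[(t[:,2]<zt-10)&(t[:,2]>zt*30/56-7)];print("  body top",rect(b),np.median(b[:,2]).round(1))
    m=(np.hypot(*(S[...,:2]-t.mean(0)[:2]).transpose(2,0,1))<45)&(S[...,2]>6)
    Q=S[m];
    if len(Q): f=Q[Q[:,2]>Q[:,2].max()-6];print("  scene zmax",Q[:,2].max().round(1),"all",rect(Q),"fin",f.mean(0).round(1))
np.set_printoptions(linewidth=250,suppress=True)
print("row y/z along v=180"); 
for v in (172,182,192,200): print(v,[tuple(W[v,u].round().astype(int)) for u in range(182,306,4)])
for u in(210,242,280): print(u,[tuple(W[v,u].round().astype(int)) for v in range(124,232,3)])
for n,(cc,y0,y1,x0,x1) in dict(s=(im,165,255,345,410),c=(im,120,235,170,310)).items():
    k=cc[y0:y1,x0:x1]; cv2.imwrite(f"pics/{n}1.png",cv2.resize(k,None,fx=5.5,fy=5,interpolation=2) if n=="c" else cv2.resize(k,None,fx=6,fy=6,interpolation=2))
a=cv2.imread("pics/s1.png");b=cv2.imread("pics/c1.png");b=cv2.resize(b,None,fx=.53,fy=.58);h=max(a.shape[0],b.shape[0])
o=np.zeros((h,a.shape[1]+b.shape[1],3),np.uint8);o[:a.shape[0],:a.shape[1]]=a;o[:b.shape[0],a.shape[1]:]=b;print(o.shape);cv2.imwrite("pics/crop1.png",o)
E
```

```text
big zmax 1268.0 all (array([ 511.2, -192.2]), array([280.7,  63. ]), 88.7)
  fin (array([ 506.7, -186.5]), array([271. ,  36.5]), -89.5) 67 [ 508.  -299.7  110.8]
  body top (array([ 508. , -311.5]), array([59.6, 36.7]), -7.2) 29.7
  scene zmax 59.5 all (array([ 511.3, -312.2]), array([64.7, 40.2]), -7.4) fin [ 509.7 -313.    55.9]
a zmax 1268.0 all (array([ 556.3, -170. ]), array([271.2,  44.6]), -69.2)
  fin (array([487.2, -51.2]), array([0., 0.]), 0.0) 3 [ 487.2  -51.2 1268. ]
  body top (array([0., 0.]), array([0., 0.]), 0.0) nan
  scene zmax 41.6 all (array([ 600.8, -280.5]), array([44.3, 27.2]), -2.6) fin [ 600.5 -279.5   38.5]
b zmax 44.0 all (array([ 448.8, -240.8]), array([43.8, 25.6]), -26.0)
  fin (array([ 447.8, -240. ]), array([23.2, 12. ]), -25.1) 39 [ 447.  -239.4   38.8]
  body top (array([ 448. , -240.5]), array([40.4, 25.6]), -25.8) 19.4
  scene zmax 42.9 all (array([ 451.3, -241.8]), array([44.1, 28.6]), -24.6) fin [ 450.1 -241.4   38.7]
row y/z along v=180
172 [(np.int64(621), np.int64(217), np.int64(3)), (np.int64(617), np.int64(197), np.int64(49)), (np.int64(618
[... 9898 characters left out ...]
), np.int64(60)), (np.int64(565), np.int64(-35), np.int64(49)), (np.int64(558), np.int64(-35), np.int64(41)), (np.int64(551), np.int64(-35), np.int64(37)), (np.int64(543), np.int64(-35), np.int64(36)), (np.int64(536), np.int64(-35), np.int64(42)), (np.int64(528), np.int64(-35), np.int64(44)), (np.int64(522), np.int64(-35), np.int64(1)), (np.int64(514), np.int64(-35), np.int64(-2)), (np.int64(507), np.int64(-35), np.int64(2)), (np.int64(499), np.int64(-35), np.int64(-5)), (np.int64(491), np.int64(-35), np.int64(-3)), (np.int64(484), np.int64(-35), np.int64(0)), (np.int64(476), np.int64(-35), np.int64(-1))]
  return _methods._mean(a, axis=axis, dtype=dtype,
  ret = ret.dtype.type(ret / rcount)
```

View pics/crop1.png

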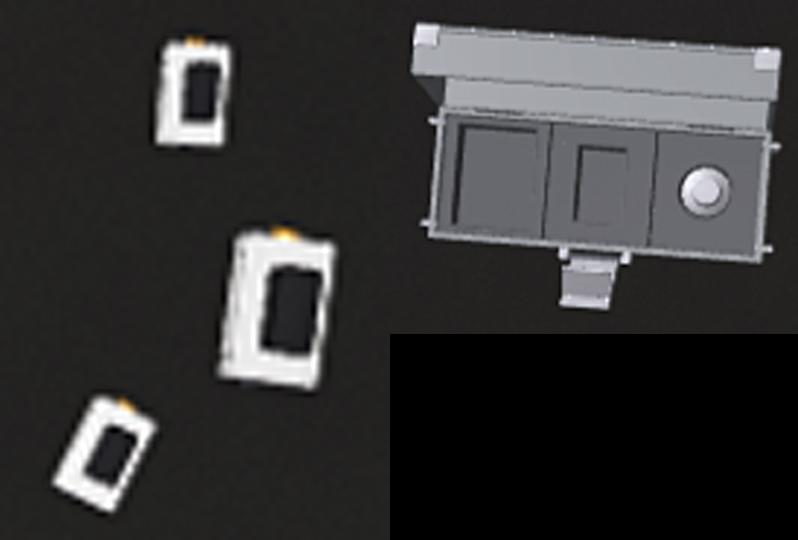

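The crop confirms it. The big head at top px (391,216) measures 59.6×36.7 mm and 30/56 mm high, while the other two are about 40×25. The small pocket is in the middle block, at top px (242,185). Next I'll work out the tool axes and the move to above the sensor.

```bash
cat >> h.py <<'E'
from scipy.spatial.transform import Rotation as R
def tool(s):
    T=np.eye(4);T[:3,:3]=R.from_rotvec(s["eef_rot"]).as_matrix();T[:3,3]=s["eef_pos"];return T
def go(s,p,ang):
    """shift in tool axes to world p, yaw deg so that tool x lies along world direction ang (mod 180)"""
    T=tool(s);d=T[:3,:3].T@(np.array(p)-T[:3,3]);a=np.degrees(np.arctan2(T[1,0],T[0,0]))
    y=-(ang-a); y=(y+90)%180-90   # tool z down: +yaw turns clockwise seen from above
    return d.round(1),round(y,1)
E
python3 - <<'E'
from h import *
from rig import ctrl
s=ctrl.get_state();np.set_printoptions(suppress=True,precision=3)
print(tool(s));print(ctrl.camera("wrist")["mount"])
# case angle: front-wall edge / fits from top cloud
c=dict(np.load("top0.npz"));W=cloud(c)[110:235,170:312].reshape(-1,3)
f=W[(W[:,2]>28)&(W[:,2]<60)&(W[:,0]>515)&(W[:,0]<640)&(abs(W[:,1]-60)<160)];print("case rect",rect(f))
p=W[(W[:,2]<20)&(W[:,0]>552)&(W[:,0]<628)&(abs(W[:,1]-62)<30)&(W[:,2]>5)];print("pocket",rect(p),p.mean(0))
l=W[W[:,2]>120];print("lid",rect(l),l.mean(0),l.max(0))
k=W[(W[:,0]<525)&(W[:,2]>55)];print("clasp",k.mean(0),rect(k),k.min(0),k.max(0))
print(go(s,(508,-312,220),83))
E
```

```text
[[   0.345   -0.939   -0.     215.245]
 [  -0.939   -0.345    0.001 -586.237]
 [  -0.001   -0.      -1.     221.996]
 [   0.       0.       0.       1.   ]]
[[   1.       0.001   -0.       0.613]
 [  -0.001    0.969    0.248  -67.8  ]
 [   0.      -0.248    0.969 -162.805]
 [   0.       0.       0.       1.   ]]
case rect (array([577.8,  61. ]), array([305.7, 124.3]), 89.9)
pocket (array([590. ,  61.9]), array([63.2, 38.5]), -4.4) [590.394  61.913  12.503]
lid (array([596.1,  60.4]), array([286.1, 200.5]), 85.7) [667.988  50.296 193.851] [ 706.556  197.317 1268.008]
clasp [496.906  36.19  392.348] (array([495.8,  17.8]), array([139.1,  32.5]), 85.1) [483.722 -51.229  55.653] [ 516.966   88.268 1268.008]
(array([-156.6, -369.3,    2.2]), np.float64(27.2))
```

>>> carry_out([
  {"tx":-40,"ty":-92,"tz":0,"yaw":-38,"claw":-1},
  {"tx":-80,"ty":-185,"tz":10,"yaw":-76},
  {"tx":-120,"ty":-277,"tz":30,"yaw":-114},
  {"tx":-157,"ty":-369,"tz":50,"yaw":-153},
  {"tx":-157,"ty":-369,"tz":72,"yaw":-153},
  {"tx":-157,"ty":-369,"tz":72,"yaw":-153},
  {"tx":-157,"ty":-369,"tz":72,"yaw":-153},
  {"tx":-157,"ty":-369,"tz":72,"yaw":-153},
  {"tx":-157,"ty":-369,"tz":72,"yaw":-153},
  {"tx":-157,"ty":-369,"tz":72,"yaw":-153},
  {"tx":-157,"ty":-369,"tz":72,"yaw":-153},
  {"tx":-157,"ty":-369,"tz":72,"yaw":-153},
  {"tx":-157,"ty":-369,"tz":72,"yaw":-153},
  {"tx":-157,"ty":-369,"tz":72,"yaw":-153},
  {"tx":-157,"ty":-369,"tz":72,"yaw":-153},
  {"tx":-157,"ty":-369,"tz":72,"yaw":-153},
  {"tx":-157,"ty":-369,"tz":72,"yaw":-153},
  {"tx":-157,"ty":-369,"tz":72,"yaw":-153},
  {"tx":-157,"ty":-369,"tz":72,"yaw":-153},
  {"tx":-157,"ty":-369,"tz":72,"yaw":-153},
])

```text
invalid input
```

Run:
```python
from h import *
from rig import ctrl
s=ctrl.get_state();c=ctrl.camera("wrist");np.savez("w1.npz",**c);cv2.imwrite("pics/w1.png",c["pixels"])
T=tool(s);np.set_printoptions(suppress=True,precision=2)
print(s["t"],s["eef_pos"],T[:2,0],s["qpos"],c["mtx"])
```

```text
0.15 [ 215.26 -586.3   222.04] [ 0.34 -0.94] [-1.24  0.42  1.63  0.    1.09 -0.02] [[313.64   0.   281.89]
 [  0.   313.64 211.53]
 [  0.     0.     1.  ]]
```

View pics/w1.png

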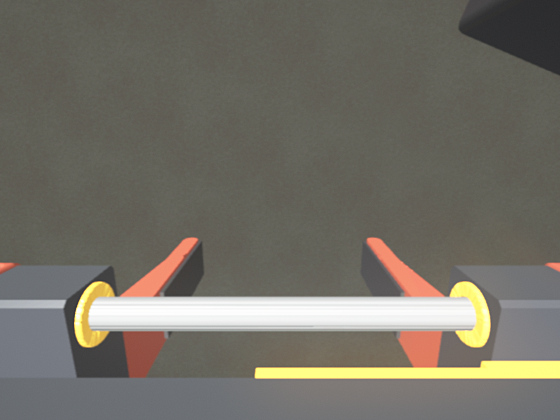

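The wrist view shows only bare floor: the move was refused, probably because rows need every key. The fingertips are at (195,240) and (370,240). I'll retry with complete rows.

>>> carry_out([
  {"tx":-40,"ty":-92,"tz":0,"yaw":-38,"claw":-1},
  {"tx":-80,"ty":-185,"tz":10,"yaw":-76,"claw":-1},
  {"tx":-120,"ty":-277,"tz":30,"yaw":-114,"claw":-1},
  {"tx":-157,"ty":-369,"tz":50,"yaw":-153,"claw":-1},
  {"tx":-157,"ty":-369,"tz":72,"yaw":-153,"claw":-1},
  {"tx":-157,"ty":-369,"tz":72,"yaw":-153,"claw":-1},
  {"tx":-157,"ty":-369,"tz":72,"yaw":-153,"claw":-1},
  {"tx":-157,"ty":-369,"tz":72,"yaw":-153,"claw":-1},
  {"tx":-157,"ty":-369,"tz":72,"yaw":-153,"claw":-1},
  {"tx":-157,"ty":-369,"tz":72,"yaw":-153,"claw":-1},
  {"tx":-157,"ty":-369,"tz":72,"yaw":-153,"claw":-1},
  {"tx":-157,"ty":-369,"tz":72,"yaw":-153,"claw":-1},
  {"tx":-157,"ty":-369,"tz":72,"yaw":-153,"claw":-1},
  {"tx":-157,"ty":-369,"tz":72,"yaw":-153,"claw":-1},
  {"tx":-157,"ty":-369,"tz":72,"yaw":-153,"claw":-1},
  {"tx":-157,"ty":-369,"tz":72,"yaw":-153,"claw":-1},
  {"tx":-157,"ty":-369,"tz":72,"yaw":-153,"claw":-1},
  {"tx":-157,"ty":-369,"tz":72,"yaw":-153,"claw":-1},
  {"tx":-157,"ty":-369,"tz":72,"yaw":-153,"claw":-1},
  {"tx":-157,"ty":-369,"tz":72,"yaw":-153,"claw":-1},
])

```text
t: 2.2
eef_pos: [507.6, -312.1, 150.6]
eef_rot: [-2.353, -2.081, 0.0]
force: [-0.2, 0.7, -0.5]
finger_gap: 1.0
```

Run:
```python
from h import *
from rig import ctrl
s=ctrl.get_state();c=ctrl.camera("wrist");np.savez("w1.npz",**c);cv2.imwrite("pics/w2.png",c["pixels"])
T=tool(s);np.set_printoptions(suppress=True,precision=2)
print(s["t"],s["eef_pos"],T[:2,0],s["qpos"])
```

```text
2.2 [ 507.62 -312.1   150.55] [0.12 0.99] [-0.57  0.47  1.75  0.    0.92 -2.02]
```

View pics/w2.png

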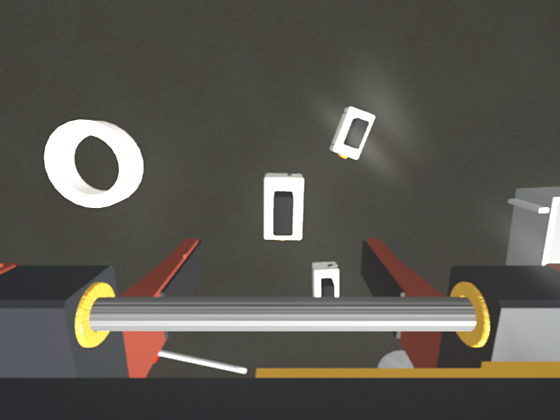

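The wrist view shows the big head at px (263–304, 174–241), well aligned, with its fin centred near (283,214). I'll measure it in the tool frame, by rays and by depth.

```bash
cat >> h.py <<'E'
def ray(c,M,px,z):   # pixels -> points on plane z (frame of M: cam->frame)
    px=np.atleast_2d(px).astype(float);K=c["mtx"]
    d=np.c_[(px[:,0]-K[0,2])/K[0,0],(px[:,1]-K[1,2])/K[1,1],np.ones(len(px))]@M[:3,:3].T
    return M[:3,3]+d*((z-M[2,3])/d[:,2])[:,None]
E
python3 - <<'E'
from h import *
from rig import ctrl
s=ctrl.get_state();c=dict(np.load("w1.npz"));T=tool(s);M=T@c["mount"];np.set_printoptions(suppress=True,precision=1)
W=cloud(c,M);g=cv2.cvtColor(c["pixels"],6)
roi=np.zeros(g.shape,bool);roi[165:250,250:315]=1
sel=roi&(W[...,2]>26)&(W[...,2]<34);print("body top depth",rect(W[sel]),np.median(W[sel][:,2]))
fin=roi&(W[...,2]>50)&(W[...,2]<62);print("fin depth",rect(W[fin]),np.median(W[fin][:,2]))
ys,xs=np.nonzero(sel);print("body ray z30",rect(ray(c,M,np.c_[xs,ys],30)))
ys,xs=np.nonzero(fin);print("fin ray z56",rect(ray(c,M,np.c_[xs,ys],56)))
print("floor",np.median(W[20:120,200:320,2]))
print(go(s,(*rect(W[fin])[0],33),82.8))
E
```

```text
body top depth (array([ 510.5, -312.5]), array([60.1, 36.3]), -8.1) 30.634721705886307
fin depth (array([ 510.2, -312.2]), array([35.4, 17.9]), -7.5) 56.60287719472316
body ray z30 (array([ 510.2, -312.3]), array([60.2, 35.9]), -7.8)
fin ray z56 (array([ 509.6, -312.1]), array([36.2, 17.8]), -7.4)
floor 0.7598050649949357
(array([  0.2,   2.6, 117.6]), np.float64(0.2))
```

>>> carry_out([
  {"tx":0.2,"ty":2.4,"tz":30,"yaw":0.6,"claw":-1},
  {"tx":0.2,"ty":2.4,"tz":60,"yaw":0.6,"claw":-1},
  {"tx":0.2,"ty":2.4,"tz":85,"yaw":0.6,"claw":-1},
  {"tx":0.2,"ty":2.4,"tz":105,"yaw":0.6,"claw":-1},
  {"tx":0.2,"ty":2.4,"tz":116,"yaw":0.6,"claw":-1},
  {"tx":0.2,"ty":2.4,"tz":116,"yaw":0.6,"claw":-1},
  {"tx":0.2,"ty":2.4,"tz":116,"yaw":0.6,"claw":-1},
  {"tx":0.2,"ty":2.4,"tz":116,"yaw":0.6,"claw":1},
  {"tx":0.2,"ty":2.4,"tz":116,"yaw":0.6,"claw":1},
  {"tx":0.2,"ty":2.4,"tz":116,"yaw":0.6,"claw":1},
  {"tx":0.2,"ty":2.4,"tz":116,"yaw":0.6,"claw":1},
  {"tx":0.2,"ty":2.4,"tz":116,"yaw":0.6,"claw":1},
  {"tx":0.2,"ty":2.4,"tz":116,"yaw":0.6,"claw":1},
  {"tx":0.2,"ty":2.4,"tz":116,"yaw":0.6,"claw":1},
  {"tx":0.2,"ty":2.4,"tz":116,"yaw":0.6,"claw":1},
  {"tx":0.2,"ty":2.4,"tz":116,"yaw":0.6,"claw":1},
  {"tx":0.2,"ty":2.4,"tz":116,"yaw":0.6,"claw":1},
  {"tx":0.2,"ty":2.4,"tz":116,"yaw":0.6,"claw":1},
], newtons=25)

```text
t: 4.05
eef_pos: [510.0, -312.2, 34.5]
eef_rot: [-2.361, -2.072, 0.0]
force: [-0.0, 0.3, -1.3]
finger_gap: 0.203
```

Run:
```python
from h import *
from rig import ctrl
s=ctrl.get_state();np.set_printoptions(suppress=True,precision=2)
print(s["t"],s["eef_pos"],s["finger_gap"]*88,s["force"])
print(go(s,(590.2,61.9,s["eef_pos"][2]),85.6))
```

```text
4.05 [ 509.99 -312.18   34.54] 17.888971854629425 [-0.03  0.29 -1.31]
(array([381.3,  31.1,   0. ]), np.float64(-3.0))
```

>>> carry_out([
  {"tx":0,"ty":0,"tz":-15,"yaw":0,"claw":1},
  {"tx":0,"ty":0,"tz":-45,"yaw":0,"claw":1},
  {"tx":0,"ty":0,"tz":-80,"yaw":0,"claw":1},
  {"tx":20,"ty":4,"tz":-110,"yaw":0,"claw":1},
  {"tx":50,"ty":8,"tz":-135,"yaw":-1,"claw":1},
  {"tx":85,"ty":12,"tz":-135,"yaw":-2,"claw":1},
  {"tx":125,"ty":16,"tz":-135,"yaw":-3,"claw":1},
  {"tx":165,"ty":20,"tz":-135,"yaw":-3,"claw":1},
  {"tx":205,"ty":24,"tz":-135,"yaw":-3,"claw":1},
  {"tx":240,"ty":28,"tz":-135,"yaw":-3,"claw":1},
  {"tx":270,"ty":31,"tz":-135,"yaw":-3,"claw":1},
  {"tx":285,"ty":31,"tz":-135,"yaw":-3,"claw":1},
  {"tx":290,"ty":31,"tz":-135,"yaw":-3,"claw":1},
  {"tx":290,"ty":31,"tz":-135,"yaw":-3,"claw":1},
  {"tx":290,"ty":31,"tz":-135,"yaw":-3,"claw":1},
  {"tx":290,"ty":31,"tz":-135,"yaw":-3,"claw":1},
])

```text
t: 5.65
eef_pos: [578.2, -29.9, 169.7]
eef_rot: [2.307, 2.132, -0.0]
force: [0.1, -0.8, -0.7]
finger_gap: 0.203
```

Run:
```python
from h import *
from rig import ctrl
s=ctrl.get_state();c=ctrl.camera("wrist");np.savez("w3.npz",**c);cv2.imwrite("pics/w3.png",c["pixels"])
T=tool(s);M=T@c["mount"];np.set_printoptions(suppress=True,precision=1)
print(s["t"],s["eef_pos"],s["finger_gap"]*88,s["force"],np.degrees(np.arctan2(T[1,0],T[0,0])))
W=cloud(c,M);d=W[...,:2]-[590.2,61.9]
p=(abs(d[...,0])<40)&(abs(d[...,1])<27)&(W[...,2]<24)&(W[...,2]>5);print("pocket floor",rect(W[p]),np.median(W[p][:,2]))
f=(abs(d[...,0])<48)&(abs(d[...,1])<40)&(W[...,2]>30)&(W[...,2]<45);print("foam top",np.median(W[f][:,2]),rect(W[f]))
# rim of the pocket at foam height: the hole in the foam-top mask
m=(f*255).astype(np.uint8);hole=cv2.convexHull(np.argwhere(p)[:,::-1].astype(np.int32))
ys,xs=np.nonzero(p);z=np.median(W[f][:,2]);print("pocket px",xs.min(),xs.max(),ys.min(),ys.max(),"as mouth",rect(ray(c,M,np.c_[xs,ys],z)))
Tt=np.linalg.inv(T);L=W@Tt[:3,:3].T+Tt[:3,3]
h=(abs(L[...,0])<25)&(abs(L[...,1])<40)&(L[...,2]>-2)&(L[...,2]<10);print("held body top in tool",rect(L[h]),np.median(L[h][:,2]))
```

```text
5.65 [578.2 -29.9 169.7] 17.83248446810801 [ 0.1 -0.8 -0.7] 85.47402368507026
pocket floor (array([592.8,  62.9]), array([62.7, 36.4]), -4.4) 13.943534492199973
foam top 38.73030706072845 (array([590.2,  61.9]), array([95.9, 80. ]), -0.0)
pocket px 355 395 176 236 as mouth (array([588.7,  58. ]), array([59.4, 35.3]), -4.2)
held body top in tool (array([ -0.4, -19. ]), array([35.9, 21.6]), 0.3) 3.8263607088323397
```

View pics/w3.png

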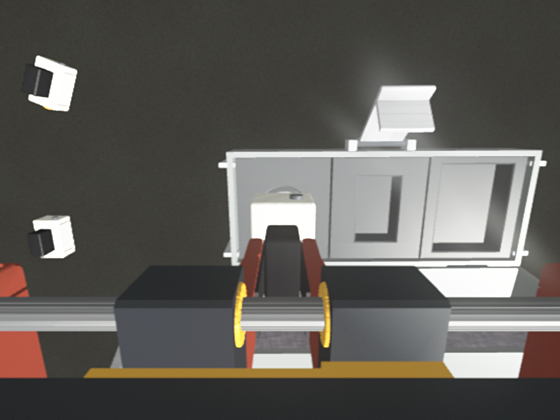

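The view shows the small pocket's mouth at px (355–402, 175–243), the clasp open at (400,110), and the sensor held straight. I'll take the mouth as the hole in the foam-top mask.

Run:
```python
from h import *
from rig import ctrl
s=ctrl.get_state();c=dict(np.load("w3.npz"));T=tool(s);M=T@c["mount"];np.set_printoptions(suppress=True,precision=1)
W=cloud(c,M);m=(W[...,2]>34).astype(np.uint8)
cs,h=cv2.findContours(1-m,cv2.RETR_CCOMP,cv2.CHAIN_APPROX_NONE)
for k in cs:
    x,y,w,hh=cv2.boundingRect(k)
    if w>25 and hh>40 and x<378<x+w and y<205<y+hh and w<120:
        q=ray(c,M,k[:,0],38.4);print((x,y,w,hh),rect(q));ctr=rect(q)[0]
        print(go(s,(*ctr,s["eef_pos"][2]),85.6))
# second view: top camera
c=dict(np.load("top0.npz"));W=cloud(c);m=(W[...,2]>28).astype(np.uint8);Mi=np.linalg.inv(c["world_to_cam"])
cs,h=cv2.findContours(1-m,cv2.RETR_CCOMP,cv2.CHAIN_APPROX_NONE)
for k in cs:
    x,y,w,hh=cv2.boundingRect(k)
    if w<30 and w>8 and x<242<x+w and y<185<y+hh: print("top",(x,y,w,hh),rect(ray(c,Mi,k[:,0],38)))
```

```text
(354, 176, 45, 64) (array([590.5,  59.8]), array([62.6, 38.8]), -4.2)
(array([90.3,  5.2, -0. ]), np.float64(-0.1))
top (234, 171, 17, 26) (array([588.6,  60.1]), array([63.3, 38.9]), -4.5)
```

>>> carry_out([
  {"tx":30,"ty":2,"tz":0,"yaw":-0.1,"claw":1},
  {"tx":60,"ty":4,"tz":0,"yaw":-0.1,"claw":1},
  {"tx":83,"ty":5.6,"tz":10,"yaw":-0.1,"claw":1},
  {"tx":90.8,"ty":5.6,"tz":30,"yaw":-0.1,"claw":1},
  {"tx":90.8,"ty":5.6,"tz":55,"yaw":-0.1,"claw":1},
  {"tx":90.8,"ty":5.6,"tz":75,"yaw":-0.1,"claw":1},
  {"tx":90.8,"ty":5.6,"tz":85,"yaw":-0.1,"claw":1},
  {"tx":90.8,"ty":5.6,"tz":92,"yaw":-0.1,"claw":1},
  {"tx":90.8,"ty":5.6,"tz":92,"yaw":-0.1,"claw":1},
  {"tx":90.8,"ty":5.6,"tz":92,"yaw":-0.1,"claw":1},
  {"tx":90.8,"ty":5.6,"tz":94,"yaw":-0.1,"claw":1},
  {"tx":90.8,"ty":5.6,"tz":96,"yaw":-0.1,"claw":1},
  {"tx":90.8,"ty":5.6,"tz":98,"yaw":-0.1,"claw":1},
  {"tx":90.8,"ty":5.6,"tz":100,"yaw":-0.1,"claw":1},
  {"tx":90.8,"ty":5.6,"tz":102,"yaw":-0.1,"claw":1},
  {"tx":90.8,"ty":5.6,"tz":102,"yaw":-0.1,"claw":1},
  {"tx":90.8,"ty":5.6,"tz":102,"yaw":-0.1,"claw":1},
])

```text
t: 7.4
eef_pos: [590.9, 61.4, 67.6]
eef_rot: [-2.304, -2.136, 0.0]
force: [0.4, -0.3, -0.8]
finger_gap: 0.203
```

No contact force with the sensor 5 mm into the mouth. I'll correct 1 mm in y and continue down.

>>> carry_out([
  {"tx":-0.9,"ty":0,"tz":0,"yaw":0,"claw":1},
  {"tx":-0.9,"ty":0,"tz":3,"yaw":0,"claw":1},
  {"tx":-0.9,"ty":0,"tz":6,"yaw":0,"claw":1},
  {"tx":-0.9,"ty":0,"tz":9,"yaw":0,"claw":1},
  {"tx":-0.9,"ty":0,"tz":12,"yaw":0,"claw":1},
  {"tx":-0.9,"ty":0,"tz":14,"yaw":0,"claw":1},
  {"tx":-0.9,"ty":0,"tz":16,"yaw":0,"claw":1},
  {"tx":-0.9,"ty":0,"tz":18,"yaw":0,"claw":1},
  {"tx":-0.9,"ty":0,"tz":19,"yaw":0,"claw":1},
  {"tx":-0.9,"ty":0,"tz":19.5,"yaw":0,"claw":1},
  {"tx":-0.9,"ty":0,"tz":19.5,"yaw":0,"claw":1},
  {"tx":-0.9,"ty":0,"tz":19.5,"yaw":0,"claw":1},
])

```text
t: 8.6
eef_pos: [591.0, 60.5, 48.3]
eef_rot: [2.304, 2.136, 0.0]
force: [0.4, 0.6, -1.7]
finger_gap: 0.2
```

>>> carry_out([
  {"tx":0,"ty":0,"tz":0.4,"yaw":0,"claw":1},
  {"tx":0,"ty":0,"tz":0.8,"yaw":0,"claw":1},
  {"tx":0,"ty":0,"tz":1.0,"yaw":0,"claw":1},
  {"tx":0,"ty":0,"tz":1.0,"yaw":0,"claw":1},
  {"tx":0,"ty":0,"tz":1.0,"yaw":0,"claw":1},
])

```text
t: 9.1
eef_pos: [591.1, 60.5, 47.5]
eef_rot: [2.304, 2.136, 0.0]
force: [-1.2, 0.9, 5.0]
finger_gap: 0.202
```

Contact at +5 N, so the sensor is on the pocket floor. I'll release and rise.

>>> carry_out([
  {"tx":0,"ty":0,"tz":0,"yaw":0,"claw":0.7},
  {"tx":0,"ty":0,"tz":0,"yaw":0,"claw":0.4},
  {"tx":0,"ty":0,"tz":0,"yaw":0,"claw":0.2},
  {"tx":0,"ty":0,"tz":0,"yaw":0,"claw":0.2},
  {"tx":0,"ty":0,"tz":0,"yaw":0,"claw":0.2},
  {"tx":0,"ty":0,"tz":0,"yaw":0,"claw":0.2},
  {"tx":0,"ty":0,"tz":-10,"yaw":0,"claw":0.2},
  {"tx":0,"ty":0,"tz":-30,"yaw":0,"claw":0.2},
  {"tx":0,"ty":0,"tz":-60,"yaw":0,"claw":0.2},
  {"tx":0,"ty":0,"tz":-100,"yaw":0,"claw":0.2},
  {"tx":0,"ty":0,"tz":-140,"yaw":0,"claw":0.2},
  {"tx":0,"ty":0,"tz":-150,"yaw":0,"claw":0.2},
  {"tx":0,"ty":0,"tz":-150,"yaw":0,"claw":0.2},
  {"tx":0,"ty":0,"tz":-150,"yaw":0,"claw":0.2},
])

```text
t: 10.5
eef_pos: [590.2, 60.4, 196.4]
eef_rot: [-2.303, -2.135, 0.001]
force: [0.3, -0.1, 0.9]
finger_gap: 0.4
```

Run:
```python
from h import *
from rig import ctrl
s=ctrl.get_state();c=ctrl.camera("wrist");np.savez("w4.npz",**c);cv2.imwrite("pics/w4.png",c["pixels"])
T=tool(s);M=T@c["mount"];np.set_printoptions(suppress=True,precision=1)
print(s["t"],s["eef_pos"],s["force"],np.degrees(np.arctan2(T[1,0],T[0,0])))
W=cloud(c,M);d=W[...,:2]-[591,60.5];n=np.hypot(d[...,0],d[...,1])<45
b=(n&(W[...,2]>41)&(W[...,2]<47));f=n&(W[...,2]>63)&(W[...,2]<75)
print("body top z",np.median(W[b][:,2]),rect(W[b]),"fin",np.median(W[f][:,2]),rect(W[f]))
g=(abs(W[...,2]-38.5)<3)&(abs(d[...,0])<50)&(abs(d[...,1])<50);print("foam",np.median(W[g][:,2]))
S=ctrl.camera("scene");S=cloud(S)
for lo in (60,80,100,120,140):
    l=S[(S[...,2]>lo)&(S[...,2]<lo+6)&(S[...,0]>630)&(S[...,0]<730)&(abs(S[...,1]-55)<110)]
    # along case x
    u=(l[:,:2]-[591,60.5])@[np.cos(-.075),np.sin(-.075)];print(lo,np.percentile(u,[2,50,98]),len(l))
l=S[(S[...,0]>630)&(S[...,0]<740)&(abs(S[...,1]-55)<110)];print("lid zmax",np.percentile(l[:,2],99.5))
```

```text
10.5 [590.2  60.4 196.4] [ 0.3 -0.1  0.9] 85.65837795205697
body top z 43.68456538011557 (array([594.6,  68.2]), array([64.3, 52.1]), -4.7) fin 69.56459806771096 (array([591.4,  60.2]), array([36. , 17.4]), -4.6)
foam 38.73700148988567
60 [96.1 96.6 97.2] 17
80 [98.1 98.5 99. ] 21
100 [ 99.9 100.5 101. ] 21
120 [101.8 102.5 103. ] 20
140 [103.6 104.4 105.3] 20
lid zmax 526.0178283768918
```

View pics/w4.png

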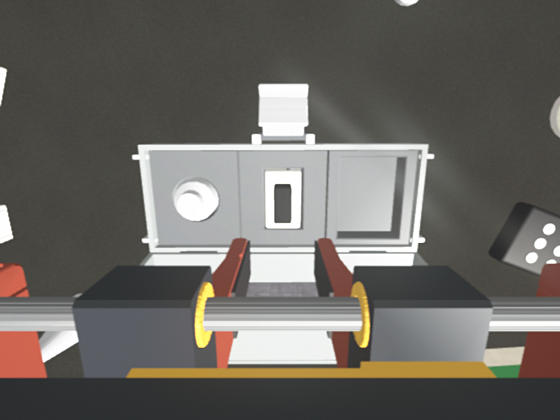

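The sensor is seated: its body top is 43.7 mm against foam at 38.7, and the fin centre (591.4, 60.2) at 69.6 mm sits in the pocket at px (283,198). The lid stands at about 1.665 rad. I'll shut the fingers and go over and behind the lid.

>>> carry_out([
  {"tx":0,"ty":20,"tz":-10,"yaw":0,"claw":1},
  {"tx":0,"ty":50,"tz":-14,"yaw":0,"claw":1},
  {"tx":0,"ty":85,"tz":-14,"yaw":0,"claw":1},
  {"tx":0,"ty":115,"tz":-14,"yaw":0,"claw":1},
  {"tx":0,"ty":134,"tz":-14,"yaw":0,"claw":1},
  {"tx":0,"ty":134,"tz":-14,"yaw":0,"claw":1},
  {"tx":0,"ty":134,"tz":0,"yaw":0,"claw":1},
  {"tx":0,"ty":134,"tz":25,"yaw":0,"claw":1},
  {"tx":0,"ty":134,"tz":45,"yaw":0,"claw":1},
  {"tx":0,"ty":134,"tz":52,"yaw":0,"claw":1},
  {"tx":0,"ty":134,"tz":52,"yaw":0,"claw":1},
  {"tx":0,"ty":134,"tz":52,"yaw":0,"claw":1},
  {"tx":0,"ty":134,"tz":52,"yaw":0,"claw":1},
], newtons=10)

```text
t: 11.9
eef_pos: [725.1, 50.4, 146.4]
eef_rot: [2.303, 2.135, 0.002]
force: [-0.6, -0.6, -0.7]
finger_gap: 0.004
```

Run:
```python
from h import *
from rig import ctrl
s=ctrl.get_state();np.set_printoptions(suppress=True,precision=1)
d=s["eef_pos"][:2]-[591.,60.4];a=np.radians(-4.35);print(s["t"],s["eef_pos"],s["force"],s["finger_gap"],"u,v",d@[np.cos(a),np.sin(a)],d@[-np.sin(a),np.cos(a)],s["qpos"])
```

```text
11.9 [725.1  50.4 146.4] [-0.6 -0.6 -0.7] 0.003914983419646382 u,v 134.48961666650752 0.23650600621847406 [ 0.1  0.7  1.4  0.   1.1 -1.4]
```

>>> carry_out([
  {"tx":0,"ty":-10,"tz":2,"yaw":0,"claw":1},
  {"tx":0,"ty":-18,"tz":2,"yaw":0,"claw":1},
  {"tx":0,"ty":-26,"tz":2,"yaw":0,"claw":1},
  {"tx":0,"ty":-36,"tz":-1,"yaw":0,"claw":1},
  {"tx":0,"ty":-46,"tz":-4,"yaw":0,"claw":1},
  {"tx":0,"ty":-57,"tz":-6,"yaw":0,"claw":1},
  {"tx":0,"ty":-67,"tz":-6,"yaw":0,"claw":1},
  {"tx":0,"ty":-78,"tz":-6,"yaw":0,"claw":1},
  {"tx":0,"ty":-89,"tz":-4,"yaw":0,"claw":1},
  {"tx":0,"ty":-99,"tz":-2,"yaw":0,"claw":1},
  {"tx":0,"ty":-109.5,"tz":2,"yaw":0,"claw":1},
  {"tx":0,"ty":-119,"tz":6,"yaw":0,"claw":1},
  {"tx":0,"ty":-124,"tz":9,"yaw":0,"claw":1},
  {"tx":0,"ty":-124,"tz":9,"yaw":0,"claw":1},
])

```text
t: 13.3
eef_pos: [599.1, 59.8, 135.1]
eef_rot: [-2.302, -2.134, 0.004]
force: [-0.5, 0.4, 0.3]
finger_gap: 0.007
```

Run:
```python
from h import *
from rig import ctrl
s=ctrl.get_state();np.set_printoptions(suppress=True,precision=1)
d=s["eef_pos"][:2]-[591.,60.4];a=np.radians(-4.35);print(s["t"],s["eef_pos"],s["force"],"u,v",d@[np.cos(a),np.sin(a)],d@[-np.sin(a),np.cos(a)])
c=ctrl.camera("scene");cv2.imwrite("pics/s5.png",c["pixels"]);S=cloud(c);d=S[...,:2]-[591,60.4]
u=d@[np.cos(a),np.sin(a)];v=d@[-np.sin(a),np.cos(a)]
m=(v<-60)&(v>-138)&(u>-70)&(u<110)&(S[...,2]>70)&(S[...,2]<200);b=np.polyfit(u[m],S[...,2][m],1);print(m.sum(),b,np.arctan(b[0]))
```

```text
13.3 [599.1  59.8 135.1] [-0.5  0.4  0.3] u,v 8.141993148010508 -0.004768512032578631
1045 [ -0.6 127.1] -0.5314826157104702
```

View pics/s5.png

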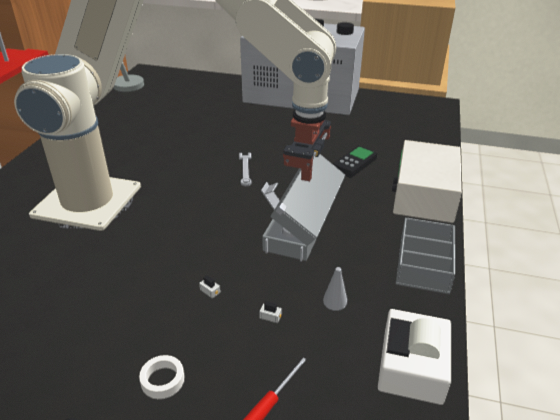

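The scene view shows the lid half shut at about 0.55 rad, with the fingers on its outer face at px (310,175). I'll continue slowly.

>>> carry_out([
  {"tx":0,"ty":-5,"tz":3,"yaw":0,"claw":1},
  {"tx":0,"ty":-10,"tz":7,"yaw":0,"claw":1},
  {"tx":0,"ty":-15,"tz":11,"yaw":0,"claw":1},
  {"tx":0,"ty":-19,"tz":14.5,"yaw":0,"claw":1},
  {"tx":0,"ty":-22,"tz":18,"yaw":0,"claw":1},
  {"tx":0,"ty":-26,"tz":22,"yaw":0,"claw":1},
  {"tx":0,"ty":-29,"tz":26,"yaw":0,"claw":1},
  {"tx":0,"ty":-31,"tz":29,"yaw":0,"claw":1},
  {"tx":0,"ty":-33,"tz":32,"yaw":0,"claw":1},
  {"tx":0,"ty":-35,"tz":35,"yaw":0,"claw":1},
  {"tx":0,"ty":-36,"tz":37,"yaw":0,"claw":1},
  {"tx":0,"ty":-37,"tz":39,"yaw":0,"claw":1},
  {"tx":0,"ty":-38,"tz":41,"yaw":0,"claw":1},
  {"tx":0,"ty":-39,"tz":43,"yaw":0,"claw":1},
  {"tx":0,"ty":-40,"tz":44,"yaw":0,"claw":1},
  {"tx":0,"ty":-40.5,"tz":45,"yaw":0,"claw":1},
  {"tx":0,"ty":-40.5,"tz":46,"yaw":0,"claw":1},
])

```text
t: 15.05
eef_pos: [560.3, 62.8, 90.1]
eef_rot: [-2.304, -2.135, 0.001]
force: [-2.1, -0.7, 2.7]
finger_gap: 0.005
```

>>> carry_out([
  {"tx":0,"ty":0,"tz":1,"yaw":0,"claw":1},
  {"tx":0,"ty":0,"tz":2,"yaw":0,"claw":1},
  {"tx":0,"ty":0,"tz":3,"yaw":0,"claw":1},
  {"tx":0,"ty":0,"tz":4,"yaw":0,"claw":1},
  {"tx":0,"ty":0,"tz":4.5,"yaw":0,"claw":1},
  {"tx":0,"ty":0,"tz":4.5,"yaw":0,"claw":1},
  {"tx":0,"ty":0,"tz":4.5,"yaw":0,"claw":1},
])

```text
t: 15.75
eef_pos: [561.1, 62.8, 85.7]
eef_rot: [2.303, 2.135, 0.001]
force: [0.3, 0.2, 0.0]
finger_gap: 0.005
```

>>> carry_out([
  {"tx":0,"ty":0,"tz":0.5,"yaw":0,"claw":1},
  {"tx":0,"ty":0,"tz":1,"yaw":0,"claw":1},
  {"tx":0,"ty":0,"tz":1.5,"yaw":0,"claw":1},
  {"tx":0,"ty":0,"tz":1.5,"yaw":0,"claw":1},
  {"tx":0,"ty":0,"tz":1.5,"yaw":0,"claw":1},
])

```text
t: 16.25
eef_pos: [561.1, 62.8, 85.3]
eef_rot: [2.303, 2.135, 0.002]
force: [-3.0, -0.5, 11.4]
finger_gap: 0.013
```

The lid is solid at 85.3 mm with 11 N. I'll rise, look, and move in front of the clasp.

>>> carry_out([
  {"tx":0,"ty":0,"tz":-10,"yaw":0,"claw":1},
  {"tx":0,"ty":0,"tz":-35,"yaw":0,"claw":1},
  {"tx":0,"ty":-20,"tz":-65,"yaw":0,"claw":1},
  {"tx":0,"ty":-55,"tz":-75,"yaw":0,"claw":1},
  {"tx":0,"ty":-90,"tz":-75,"yaw":0,"claw":1},
  {"tx":0,"ty":-115,"tz":-75,"yaw":0,"claw":1},
  {"tx":0,"ty":-123,"tz":-75,"yaw":0,"claw":1},
  {"tx":0,"ty":-123,"tz":-60,"yaw":0,"claw":1},
  {"tx":0,"ty":-123,"tz":-30,"yaw":0,"claw":1},
  {"tx":0,"ty":-123,"tz":5,"yaw":0,"claw":1},
  {"tx":0,"ty":-123,"tz":25,"yaw":0,"claw":1},
  {"tx":0,"ty":-123,"tz":34,"yaw":0,"claw":1},
  {"tx":0,"ty":-123,"tz":34,"yaw":0,"claw":1},
  {"tx":0,"ty":-123,"tz":34,"yaw":0,"claw":1},
])

```text
t: 17.65
eef_pos: [438.9, 72.2, 50.7]
eef_rot: [2.304, 2.135, 0.001]
force: [0.4, -0.7, 0.1]
finger_gap: 0.009
```

```bash
cat > chk.py <<'E'
from h import *
from rig import ctrl
import sys
s=ctrl.get_state();np.set_printoptions(suppress=True,precision=1)
d=s["eef_pos"][:2]-[591.,60.4];a=np.radians(-4.35);print(s["t"],s["eef_pos"],s["force"],"u,v",d@[np.cos(a),np.sin(a)],d@[-np.sin(a),np.cos(a)])
for n in("scene","top"):
    c=ctrl.camera(n);S=cloud(c);d=S[...,:2]-[591,60.4];u=d@[np.cos(a),np.sin(a)];v=d@[-np.sin(a),np.cos(a)];z=S[...,2]
    m=(abs(v)<135)&(abs(v)>40)&(abs(u)<50)&(z>60)&(z<130);b=np.polyfit(u[m],z[m],1);print(n,"lid",m.sum(),np.median(z[m]),"slope",b[0].round(4))
    k=(u<-60)&(u>-135)&(abs(v)<40)&(z>40)&(z<110);print("clasp",k.sum(),u[k].min() if k.any() else 0,v[k].mean() if k.any() else 0,z[k].max() if k.any() else 0)
    if n=="scene": cv2.imwrite(sys.argv[1],cv2.resize(c["pixels"][120:280,200:400],None,fx=3.5,fy=3.5,interpolation=2))
E
python3 chk.py pics/c6.png
```

```text
17.65 [438.9  72.2  50.7] [ 0.4 -0.7  0.1] u,v -152.57966579635882 0.21161826017309227
scene lid 1705 85.05739557120569 slope -0.0017
clasp 229 -106.80751549303882 -3.254595845380925 96.4833736151162
top lid 3287 84.3771252704737 slope -0.0009
clasp 251 -107.38922993090155 -0.4894455431357465 98.00565261638008
```

View pics/c6.png

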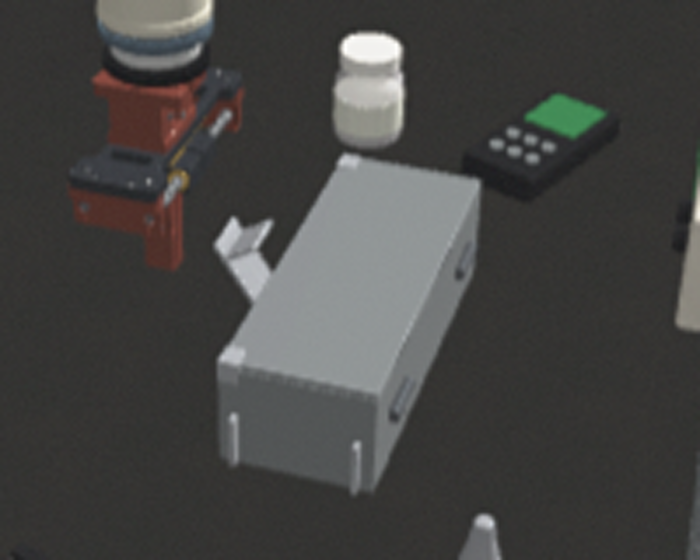

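The view shows the lid flat and shut: 84.4–85.1 mm, slope about 0. The clasp leans out at crop px (245,250), with its lip near u = −107. I'll push it home with the shut fingers.

>>> carry_out([
  {"tx":0,"ty":15,"tz":0,"yaw":0,"claw":1},
  {"tx":0,"ty":27,"tz":0,"yaw":0,"claw":1},
  {"tx":0,"ty":33,"tz":0,"yaw":0,"claw":1},
  {"tx":0,"ty":38,"tz":0,"yaw":0,"claw":1},
  {"tx":0,"ty":43,"tz":0,"yaw":0,"claw":1},
  {"tx":0,"ty":48,"tz":0,"yaw":0,"claw":1},
  {"tx":0,"ty":53,"tz":0,"yaw":0,"claw":1},
  {"tx":0,"ty":58,"tz":0,"yaw":0,"claw":1},
  {"tx":0,"ty":62,"tz":0,"yaw":0,"claw":1},
  {"tx":0,"ty":66,"tz":0,"yaw":0,"claw":1},
  {"tx":0,"ty":69,"tz":0,"yaw":0,"claw":1},
  {"tx":0,"ty":71,"tz":0,"yaw":0,"claw":1},
  {"tx":0,"ty":72,"tz":0,"yaw":0,"claw":1},
  {"tx":0,"ty":72,"tz":0,"yaw":0,"claw":1},
])

```text
t: 19.15
eef_pos: [509.9, 66.7, 50.2]
eef_rot: [2.304, 2.136, 0.001]
force: [0.3, 0.3, -0.8]
finger_gap: 0.008
```

>>> carry_out([
  {"tx":0,"ty":1,"tz":0,"yaw":0,"claw":1},
  {"tx":0,"ty":2,"tz":0,"yaw":0,"claw":1},
  {"tx":0,"ty":3,"tz":0,"yaw":0,"claw":1},
  {"tx":0,"ty":3,"tz":0,"yaw":0,"claw":1},
  {"tx":0,"ty":3,"tz":0,"yaw":0,"claw":1},
])

```text
t: 19.65
eef_pos: [512.9, 66.4, 50.2]
eef_rot: [2.304, 2.135, 0.0]
force: [-0.9, -0.5, 1.0]
finger_gap: 0.001
```

>>> carry_out([
  {"tx":0,"ty":1,"tz":0,"yaw":0,"claw":1},
  {"tx":0,"ty":2,"tz":0,"yaw":0,"claw":1},
  {"tx":0,"ty":3,"tz":0,"yaw":0,"claw":1},
  {"tx":0,"ty":3,"tz":0,"yaw":0,"claw":1},
  {"tx":0,"ty":3,"tz":0,"yaw":0,"claw":1},
])

```text
t: 20.15
eef_pos: [513.9, 66.3, 50.0]
eef_rot: [-2.302, -2.134, 0.004]
force: [-6.6, 1.6, 5.6]
finger_gap: 0.001
```

```bash
python3 chk.py pics/c7.png
```

```text
20.15 [513.9  66.3  50. ] [-6.6  1.6  5.6] u,v -77.28866597218273 -0.005798072519786686
scene lid 1704 85.0409760223726 slope -0.0043
clasp 138 -91.46337403986553 -6.368956511272223 108.41006802594995
top lid 2831 84.39970906944018 slope 0.0005
clasp 0 0 0 0
```

View pics/c7.png

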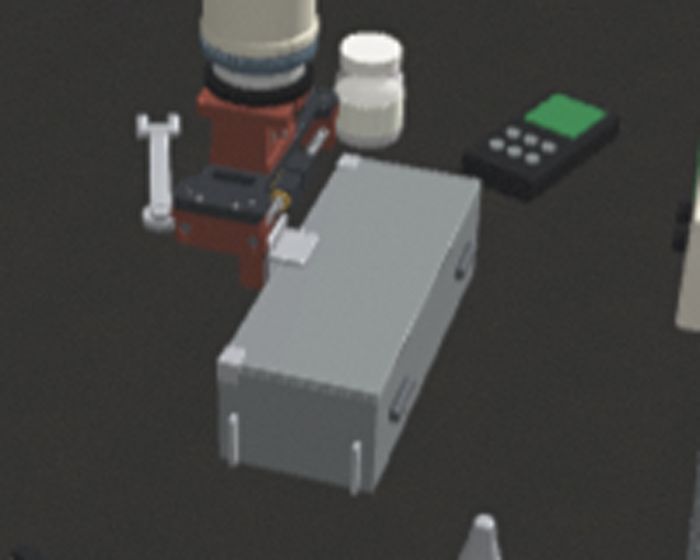

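The hook is over the lid's edge at crop px (295,245). I'll press a bit more to make sure it's home, then back off and measure.

>>> carry_out([
  {"tx":0,"ty":1,"tz":0,"yaw":0,"claw":1},
  {"tx":0,"ty":2,"tz":0,"yaw":0,"claw":1},
  {"tx":0,"ty":2,"tz":0,"yaw":0,"claw":1},
  {"tx":0,"ty":2,"tz":0,"yaw":0,"claw":1},
])

```text
t: 20.65
eef_pos: [513.9, 66.2, 49.9]
eef_rot: [-2.301, -2.132, 0.008]
force: [-11.9, 3.2, 11.4]
finger_gap: 0.006
```

>>> carry_out([
  {"tx":0,"ty":-3,"tz":0,"yaw":0,"claw":1},
  {"tx":0,"ty":-15,"tz":0,"yaw":0,"claw":1},
  {"tx":0,"ty":-40,"tz":0,"yaw":0,"claw":1},
  {"tx":0,"ty":-70,"tz":-30,"yaw":0,"claw":1},
  {"tx":0,"ty":-80,"tz":-70,"yaw":0,"claw":1},
  {"tx":0,"ty":-80,"tz":-110,"yaw":0,"claw":1},
  {"tx":0,"ty":-45,"tz":-150,"yaw":0,"claw":1},
  {"tx":0,"ty":0,"tz":-165,"yaw":0,"claw":1},
  {"tx":0,"ty":40,"tz":-165,"yaw":0,"claw":1},
  {"tx":0,"ty":70,"tz":-165,"yaw":0,"claw":1},
  {"tx":0,"ty":70,"tz":-165,"yaw":0,"claw":1},
  {"tx":0,"ty":70,"tz":-165,"yaw":0,"claw":1},
  {"tx":0,"ty":70,"tz":-165,"yaw":0,"claw":1},
])

```text
t: 21.95
eef_pos: [585.9, 60.8, 214.6]
eef_rot: [-2.303, -2.135, 0.002]
force: [1.0, 0.2, -1.0]
finger_gap: 0.006
```

```bash
python3 chk.py pics/c8.png
python3 - <<'E'
from h import *
from rig import ctrl
a=np.radians(-4.35);np.set_printoptions(suppress=True,precision=1)
s=ctrl.get_state();c=ctrl.camera("wrist");cv2.imwrite("pics/w8.png",c["pixels"]);S=cloud(c,tool(s)@c["mount"])
d=S[...,:2]-[591,60.4];u=d@[np.cos(a),np.sin(a)];v=d@[-np.sin(a),np.cos(a)];z=S[...,2]
for lo,hi in((97,110),(86.5,94)):
    k=(abs(v)<30)&(u<-20)&(u>-100)&(z>lo)&(z<hi);print(k.sum(),"u",np.percentile(u[k],[2,50,98]),"z",np.percentile(z[k],[2,50,98]))
l=(abs(v)>40)&(abs(v)<130)&(abs(u)<50)&(z>60)&(z<110);print("lid",np.median(z[l]),np.polyfit(u[l],z[l],1), "front edge u",u[l].min())
m=(abs(v)>40)&(abs(v)<130)&(z>80)&(z<90)&(u<0);print("lid front edge",np.percentile(u[m],.5))
E
```

```text
21.95 [585.9  60.8 214.6] [ 1.   0.2 -1. ] u,v -5.107445653940717 -0.007370355004030324
scene lid 1714 85.03803360841357 slope 0.0004
clasp 67 -67.30300186609125 -5.2884310610943635 103.98417621969622
top lid 1452 84.37301857212924 slope 0.0013
clasp 38 -67.84052858151087 7.872591097398251 105.28404324941948
227 u [-65.3 -63.6 -61.9] z [100.9 102.3 104.1]
1486 u [-60.6 -46.6 -22.9] z [86.6 90.5 92.1]
lid 85.75778864659378 [ 0.  85.8] front edge u -49.963006096378166
lid front edge -55.78886589729009
```

View pics/w8.png

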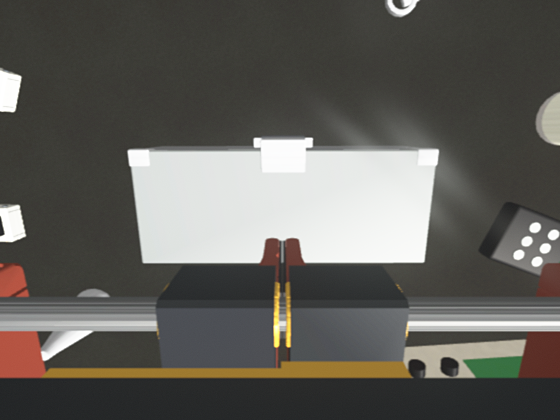

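The clasp's top edge is at u = −63.6 mm (pivot at −64) and 102.3 mm high, so the plate is upright with its hook over the lid at px (283,155). The lid is flat and the arm is clear, so I'll hand in.

```bash
python3 -c "
from rig import ctrl
print(ctrl.hand_in())"
```

```text
the job is handed in; nothing more can be done
None
```

The job is done and handed in at about 22 s of the 61 s allowed. The largest sensor head is in its own pocket in the middle foam block, the lid is shut, and the clasp was swung home last.

- **Sensor:** I lowered it until it touched the pocket floor (5 N). After release its body top stood 5 mm above the foam, as expected, and its fin was upright at 69.6 mm.
- **Lid:** I closed it slowly with the fingers until it stopped solidly at 11 N. Three views then put its top at 84.4–85.8 mm with almost no slope.
- **Clasp:** I pushed it to a hard stop at about 12 N sideways. The plate stands upright with its top at 102.3 mm and the hook over the lid's edge.
- **End state:** The arm ended clear above the case. The bystander objects in the last views looked undisturbed, but I didn't measure them.

**Problems and disagreements:**
- The first move call was refused, apparently because rows need every key. Nothing moved.
- The top camera read about 2 mm low in x compared with the wrist camera, so I used the wrist values.
- At the last clasp check, the scene and top cameras put the clasp's front about 67 to 68 mm ahead of the case centre, against 66 mm expected. That is within the 2 mm calibration.

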